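# Third hand: press a bearing block against a sprung stop

## Task

Lift the lid off the round tin by its knob and, without dropping it, lay it flat on the bench clear of the tin and the fixture; then take the bearing block out of the tin. Be my third hand while I clamp it: with the block upright and down on the fixture's baseboard, press its broad flat face squarely against the sprung stop plate, side to side in line with the plate, with a steady push of about 8 newtons (never ramming the stop hard), and finish while still holding that push. Leave the wood offcut, the gear and the screwdriver where they lie.

Things in the scene. Friction and masses are not known exactly. Their poses are not given: they have to be found in the camera images.
- tin: Round open-topped bare metal tin, fixed to the bench: outer diameter 150 mm, 66 mm tall, wall 3 mm, inner floor 4 mm above the bench. Origin: centre of its underside, on the bench. At the start it holds the bearing block and is covered by the lid. Tin and fixture stand left and right, either way round.
- tin_rim (a point): Centre of the tin's mouth, at rim height, 66 mm above the bench.
- lid_knob (a point): Centre of the loose lid's black knob: upright cylinder 26 mm across, 26 mm tall, on a thinner 8 mm neck. Lid: metal disc 156 mm across, 3 mm thick, with a 134 mm plug reaching 6 mm into the tin. The point is 21 mm above the disc's upper face, 13 mm below the knob's top and 30 mm above the plug's underside (so 30 mm above the bench once laid flat). z up. About 0.18 kg.
- block_center (a point): Bearing block's centre, 28 mm above its underside. Bare metal upside-down T: foot 34 (x) by 50 (y) by 14 mm high, in its middle an upright 34 (x) by 26 (y), 56 mm tall overall. x: square to the two flat T-shaped faces with the round bearing (either may go to the stop). Stands on the tin's floor near its centre, turned any way. Grip the upright across its 26 mm (y). About 0.2 kg.
- fixture: Fixed to the bench: plywood baseboard 200 (x) by 130 (y) by 18 mm thick, with a grey rear block (90 mm wide, top 70 mm above the bench, front at x = +70 mm) and before it the sprung stop plate. Origin: centre of the underside, on the bench. x: level, pushing direction, from the open front to the stop; y along the plate. Board free from x = -100 mm to the plate's face at +20 mm.
- stop_face (a point): Centre of the stop plate's flat front face, which looks along the fixture's -x. Steel plate 50 mm wide (y, the same as the block's foot), 44 mm tall (from 19.5 to 63.5 mm above the bench), 10 mm thick, on two level guide rods with coil springs behind. It moves with the plate. Axes as the fixture's.
- stop (a joint): How far the stop plate is pushed back from rest, m: 0 at rest, 0.020 at its hard end. The springs give 0.7 N per mm from zero, so 8 N is about 0.0114.
- offcut: Bystander: loose rectangular wood offcut 60 x 100 x 38 mm, origin at the centre of its underside.
- gear: Bystander: loose steel gear, about 84 mm across, with a hub, 26 mm tall, lying flat; origin at the centre of its underside.
- driver: Bystander: loose screwdriver about 200 mm long with a black handle, lying along its x axis; origin near its middle.
Things that resemble listed ones, but are neither listed nor needed, are in the scene too. Leave any red or yellow look-alike of the part that bears lid_knob alone.

How it is judged:
By the outcome, as a careful person would: the job done as asked, in the order asked, and still so for the second after the job is handed in, while the arm keeps its last pose, push and grip.
It also fails if it takes over 64 s, if anything falls off the work surface, if the arm or the gripper's body presses on something with over 40 N, if the wrist force passes 120 N, or if a joint passes its speed limit or range.

## Robot

A 6-joint arm with a two-finger parallel gripper is mounted at the origin on the work surface. World frame = base frame: x ahead of the robot, y to its left, z up, the work surface at z = 0. Lengths are in m, angles in rad, forces in N, time in s.
With the tool pointing down it reaches from about 0.35 to 0.975 m from the base axis. Payload 7.1 kg.
Tool frame: the origin (TCP) lies midway between the tips of the shut fingers; the grasp point (between the pads) lies 19 mm behind it; z points along the fingers, x is the direction in which the jaws open and shut, and the axes are right-handed (so a half turn about z gives the same grasp; the last joint's range is limited). The gripper opens to 88 mm and grips with 3 to 60 N. Pads are 20 mm wide; open, the fingers measure 115 mm over their backs; the gripper's body (75 mm by 178 mm) begins 61 mm behind the grasp point.
Start: joints at [-1.327, 0.423, 1.63, -0, 1.089, -0.019], TCP at [0.162, -0.604, 0.223] pointing down, gripper open.
Joint ranges: [-3, 3], [-0.9, 2.11], [0.09, 2.58], [-1.31, 4.45], [0.11, 2.69], [-2.54, 2.54]. Speed limits (rad/s): [2.39, 2.39, 3.01, 3.14, 3.14, 3.14].

## Interface

Orientations are given as a unit quaternion [w, x, y, z].
In Python, from station import move_pose, movel, movej, command_gripper, wait, inverse_kinematics, read_camera, camera_info, MotionError, job_done, get_time, get_joint_pos, get_qvel, get_effort, get_tcp_pos, get_ee_rot, get_ft_force, get_ft_torque, get_grip_width gives the robot as it stands. Calls block until the motion is done:
- move_pose(position, orientation): joint-space move of the TCP to a pose.
- movel(position, frame=None, v=0.15, until_force=None): straight line of the TCP; frame=None keeps the orientation; v is the mean speed in m/s. With until_force (N) it stops when the force on the tool has changed by that much, and returns True; else False.
- movej(angles): joint-space move.
- command_gripper(opening): opening from 0.0 (shut) to 1.0 (fully open); the grip force is fixed at half the most; returns when the fingers have stopped.
- wait(seconds).
- inverse_kinematics(position, orientation): joint angles nearest the present ones, or None.
- read_camera(name): name is "side" or "top" or "wrist"; returns the picture (420x560x3 uint8, red, green, blue); there is no depth.
- camera_info(name): a dict with "intrinsics" (3x3 intrinsics, pixels), "T" (4x4, takes a point from camera to world coordinates); the wrist camera has in their place "tool_from_camera" (4x4, takes a point from camera to tool coordinates, whose origin is the TCP and whose axes are the tool frame's). Camera axes: x right, y up, looking along -z (the intrinsics and any distortion apply to the point x, -y, -z); pixel columns grow to the right and rows downward; lengths in m; the calibration is good to about 2 mm. The wrist camera is an equidistant fisheye: a pixel r from the principal point sees the ray r / f radians off the axis. A picture is of the moment at which its call begins: read the wrist's pose just before it. camera_info takes no time and is no camera call.
A pose or a line that the arm cannot do raises MotionError and nothing moves.
- job_done(): hands the job in, once; it reports no verdict.
Readings, each from a call of its own:
- get_time(): time.
- get_joint_pos(): joint angles.
- get_qvel(): joint speeds.
- get_effort(): joint torques, N m.
- get_tcp_pos(): TCP position.
- get_ee_rot(): TCP orientation.
- get_ft_force(): force on the tool from outside, world axes, zero at the start.
- get_ft_torque(): the same for the moment, N m.
- get_grip_width(): opening from 0.0 (shut) to 1.0 (fully open).
Only numpy, scipy, OpenCV 4.12 (cv2) and the standard library are available. Lean on these libraries where they do the work, as an engineer would, in place of code of your own. Each camera call takes 0.05 s, during which the arm holds its last target.

## Working session

There is one attempt and no reset: what is moved stays moved. The work goes in short steps, each a Python script; the robot and the scene stay as the last script left them, time stands still between calls to the robot, and variables do not carry over. Pictures are saved under pics/ and viewed, and the job is handed in when it is done.

```bash
ls; mkdir -p pics
python3 - <<'E'
from station import *
import cv2,numpy as np
for n in ["top","side","wrist"]:
    im=read_camera(n); cv2.imwrite(f"pics/{n}0.png",im[:,:,::-1])
    i=camera_info(n); print(n,{k:np.round(np.array(v),4).tolist() if not isinstance(v,str) else v for k,v in i.items()})
print(get_time(),get_ee_rot(),get_tcp_pos())
E
```

```text
pics
top {'intrinsics': [[480.9106, 0.0, 272.6374], [0.0, 480.9106, 207.0915], [0.0, 0.0, 1.0]], 'T': [[-0.0266, 0.9978, -0.0613, 0.4574], [-0.9996, -0.0271, -0.0076, -0.1116], [-0.0093, 0.0611, 0.9981, 1.4635], [0.0, 0.0, 0.0, 1.0]]}
side {'intrinsics': [[513.2581, 0.0, 280.3658], [0.0, 513.2581, 209.3352], [0.0, 0.0, 1.0]], 'T': [[0.9899, -0.0936, 0.1065, 0.7337], [0.1416, 0.6169, -0.7742, -1.4997], [0.0068, 0.7815, 0.6239, 1.227], [0.0, 0.0, 0.0, 1.0]]}
wrist {'intrinsics': [[325.1923, 0.0, 275.6759], [0.0, 325.1923, 209.1953], [0.0, 0.0, 1.0]], 'tool_from_camera': [[1.0, -0.0008, 0.0006, -0.0009], [-0.0006, -0.9643, -0.265, -0.0732], [0.0008, 0.265, -0.9643, -0.161], [0.0, 0.0, 0.0, 1.0]]}
0.15 [-3.48487430e-04  7.93649566e-01 -6.08374922e-01 -4.47099520e-04] [ 0.16227234 -0.60313155  0.22210601]
```

View pics/top0.png

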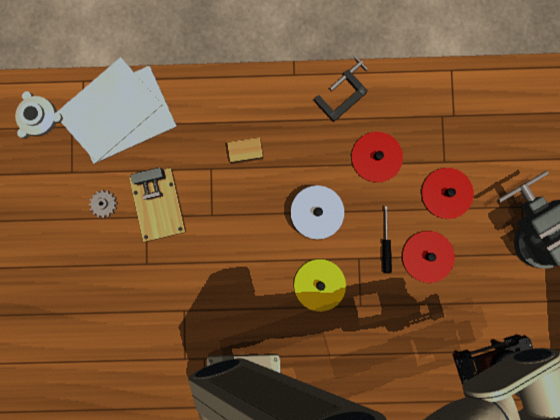

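View pics/side0.png

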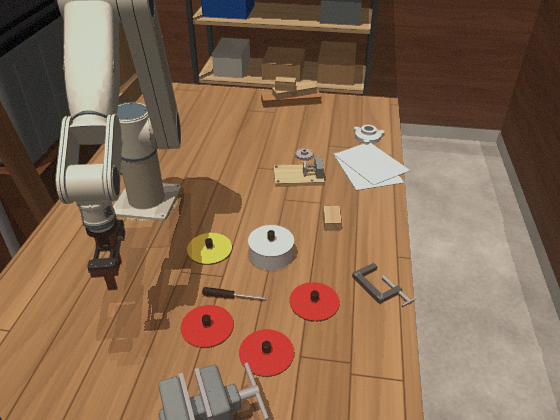

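```bash
cat > h.py <<'E'
import numpy as np,cv2
from station import *
from scipy.spatial.transform import Rotation as R
def q(m): x=R.from_matrix(m).as_quat(); return [x[3],x[0],x[1],x[2]]
def rmat(w): return R.from_quat([w[1],w[2],w[3],w[0]]).as_matrix()
def down(a): # jaw axis at world yaw a, tool z down
    x=np.array([np.cos(a),np.sin(a),0]);z=np.array([0,0,-1.]);return q(np.c_[x,np.cross(z,x),z])
def ray(n,uv,tcp=None,rot=None):
    i=camera_info(n);K=np.array(i["intrinsics"]);u=np.atleast_2d(uv).astype(float)
    d=(u-K[:2,2])/K[0,0]
    if n=="wrist":
        r=np.linalg.norm(d,axis=1);s=np.where(r>1e-9,np.sin(r)/np.maximum(r,1e-9),1)
        v=np.c_[d[:,0]*s,-d[:,1]*s,-np.cos(r)]
        W=np.eye(4);W[:3,:3]=rmat(rot);W[:3,3]=tcp;T=W@np.array(i["tool_from_camera"])
    else:
        v=np.c_[d[:,0],-d[:,1],-np.ones(len(d))];T=np.array(i["T"])
    return T[:3,3],v@T[:3,:3].T
def plane(n,uv,z,*a):
    o,v=ray(n,uv,*a);t=(z-o[2])/v[:,2];return o+t[:,None]*v
def shot(n,f):
    t,r=get_tcp_pos(),get_ee_rot();im=read_camera(n)[:,:,::-1].copy();cv2.imwrite("pics/"+f,im);return im,t,r
def yaw(a,lim=None): # choose half turn with q6 nearest present
    return a
E
python3 - <<'E'
import cv2,numpy as np
im=cv2.imread("pics/top0.png");s=cv2.imread("pics/side0.png")
a=cv2.resize(im[155:255,80:200],None,fx=4,fy=4,interpolation=cv2.INTER_CUBIC)
b=cv2.resize(im[175:250,282:352],None,fx=4.5,fy=4.5,interpolation=cv2.INTER_CUBIC)
c=np.zeros((400,480+320,3),np.uint8);c[:,:480]=a;c[:b.shape[0],480:480+b.shape[1]]=b[:400]
cv2.imwrite("pics/crop1.png",c)
E
```

```text
(no output)
```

View pics/crop1.png

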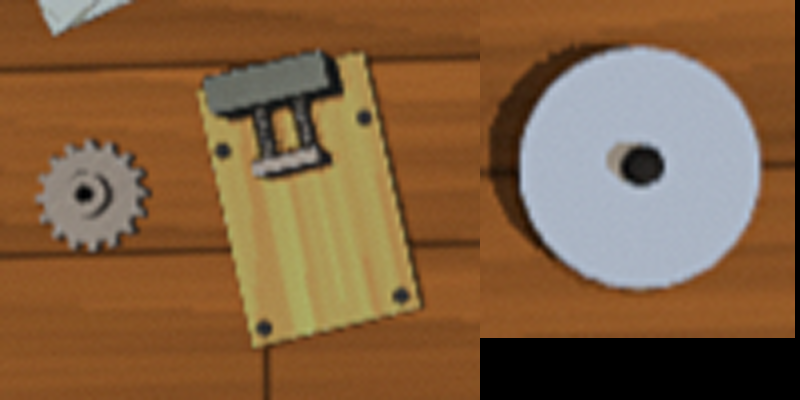

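Run:
```python
from h import *
im=cv2.imread("pics/top0.png");hsv=cv2.cvtColor(im,cv2.COLOR_BGR2HSV)
# lid disc
m=((hsv[:,:,1]<60)&(hsv[:,:,2]>130)).astype(np.uint8)
m[:, :270]=0;m[:,360:]=0;m[:170]=0;m[250:]=0
c=max(cv2.findContours(m,0,1)[0],key=cv2.contourArea);el=cv2.fitEllipse(c);print("lid",el,plane("top",el[0],.069))
k=((hsv[:,:,2]<60)).astype(np.uint8);k[:,:300]=0;k[:,335:]=0;k[:195]=0;k[230:]=0
ys,xs=np.nonzero(k);print("knob px",xs.mean(),ys.mean(),len(xs),plane("top",(xs.mean(),ys.mean()),.098))
# board
x=hsv[200,160];print(x,hsv[230,160],hsv[225,120])
m=((hsv[:,:,2]>170)&(hsv[:,:,1]>60)&(hsv[:,:,1]<175)).astype(np.uint8);m[:,:115]=0;m[:,200:]=0;m[:155]=0;m[255:]=0
c=max(cv2.findContours(m,0,1)[0],key=cv2.contourArea);r=cv2.boxPoints(cv2.minAreaRect(c));print(cv2.contourArea(c),r);P=plane("top",r,.018);print(P,np.linalg.norm(P-np.roll(P,1,0),axis=1));print(P.mean(0))
```

```text
lid ((317.1148681640625, 211.91162109375), (52.55202865600586, 52.894813537597656), 176.07662963867188) [[ 0.52556762 -0.22953374  0.069     ]]
knob px 317.67857142857144 211.375 56 [[ 0.52563275 -0.22872926  0.098     ]]
[ 23 128 172] [ 22 131 173] [ 14 188 144]
1785.0 [[128.80336 177.81462]
 [169.92134 168.32585]
 [184.33147 230.76967]
 [143.21349 240.25844]]
[[0.64693064 0.33295331 0.018     ]
 [0.67240374 0.20771875 0.018     ]
 [0.4821016  0.16686562 0.018     ]
 [0.45691619 0.29108887 0.018     ]] [0.19457164 0.12779896 0.19463782 0.12675063]
[0.56458804 0.24965664 0.018     ]
```

The silver disc at (317,212) sits on the tin with shadow/parallax. The red ones at (377,156), (447,193), (428,257) and the yellow one at (320,285) lie on the bench as look-alikes. The crop confirms the silver lid with black knob is the one meant. The fixture's stop is at (153,165), and it pushes away from the robot.

Run:
```python
from h import *
kx,ky=.5256,-.2288
best=None
for a in np.radians([-90,-75,-60,-45,-30,0,30,60,90]):
    j=inverse_kinematics([kx,ky,.22],down(a));print(np.degrees(a),None if j is None else np.round(j,2))
j=None
move_pose([kx,ky,.22],down(np.radians(-75)))
im,t,r=shot("wrist","w1.png");print(t,r,get_time(),get_grip_width(),get_ft_force())
```

```text
-90.0 [-0.43  0.35  1.75 -0.    1.04  1.14]
-75.0 [-0.43  0.35  1.75 -0.    1.04  0.88]
-59.99999999999999 [-0.43  0.35  1.75 -0.    1.04  0.62]
-45.0 [-0.43  0.35  1.75 -0.    1.04  0.35]
-29.999999999999996 [-0.43  0.35  1.75 -0.    1.04  0.09]
0.0 [-0.43  0.35  1.75 -0.    1.04 -0.43]
29.999999999999996 [-0.43  0.35  1.75 -0.    1.04 -0.95]
59.99999999999999 [-0.43  0.35  1.75 -0.    1.04 -1.48]
90.0 [-0.43  0.35  1.75 -0.    1.04 -2.  ]
[ 0.5253656  -0.22963171  0.22003703] [ 8.73493266e-05  7.93050536e-01 -6.09155836e-01  8.50801245e-05] 2.0917 1.00065354568672 [-0.10455558 -0.07515938  0.27477521]
```

View pics/w1.png

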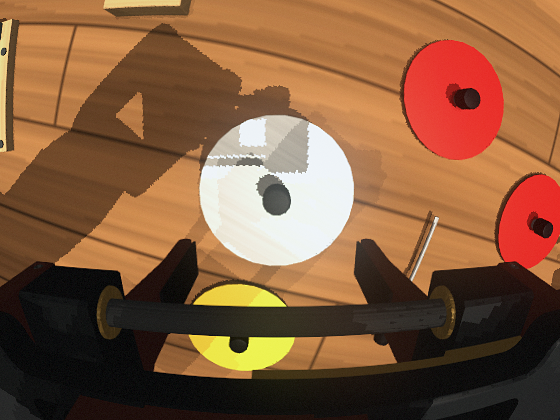

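Run:
```python
from h import *
im=cv2.imread("pics/w1.png");hsv=cv2.cvtColor(im,cv2.COLOR_BGR2HSV)
t,r=[ 0.5253656,-0.22963171,0.22003703],[ 8.73e-05,.79305,-.609156,8.5e-5]
k=(hsv[:,:,2]<100).astype(np.uint8);k[:175]=0;k[225:]=0;k[:,:250]=0;k[:,300:]=0
c=max(cv2.findContours(k,0,1)[0],key=cv2.contourArea);x,y,w,h=cv2.boundingRect(c);print(x,y,w,h)
print(plane("wrist",(x+w/2,y+h/2),.098,t,r))
print(plane("wrist",[(200,190),(354,190),(277,116),(277,266)],.069,t,r))
```

```text
263 183 28 32
[[ 0.53005626 -0.22845829  0.098     ]]
[[ 0.51255994 -0.1536765   0.069     ]
 [ 0.55236725 -0.30228137  0.069     ]
 [ 0.60162126 -0.20936318  0.069     ]
 [ 0.45312171 -0.24924666  0.069     ]]
```

Run:
```python
from h import *
kx,ky=.527,-.2287
movel([kx,ky,.13]);print(movel([kx,ky,.076],v=.06,until_force=6),get_tcp_pos(),get_ft_force())
command_gripper(0.0);print("w",get_grip_width()*88,get_ft_force(),get_ft_torque())
movel([kx,ky,.125],v=.06);wait(.2);print("w",get_grip_width()*88,get_ft_force(),get_ft_torque(),get_tcp_pos(),get_time())
im,t,r=shot("wrist","w2.png");shot("side","s2.png")
```

```text
False [ 0.52726886 -0.22882197  0.07628409] [-0.12706873  0.63678004  0.69217524]
w 25.499575698728272 [ 0.01633715  0.00915949 -0.78251129] [-0.07054233 -0.04043211 -0.00093081]
w 24.993788810486322 [-0.11323872 -0.42967897 -1.59600631] [0.0195068  0.03283733 0.01312333] [ 0.52674121 -0.22860294  0.12454617] 6.0417
```

View pics/w2.png

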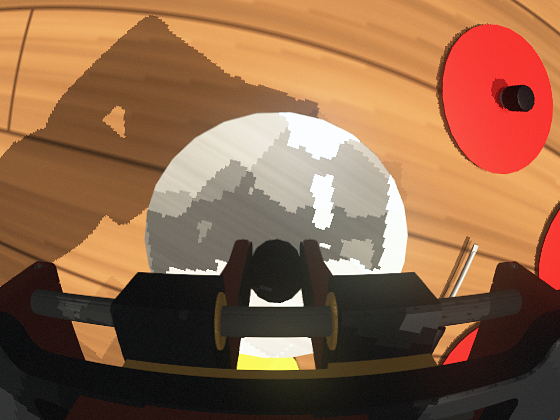

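View pics/s2.png

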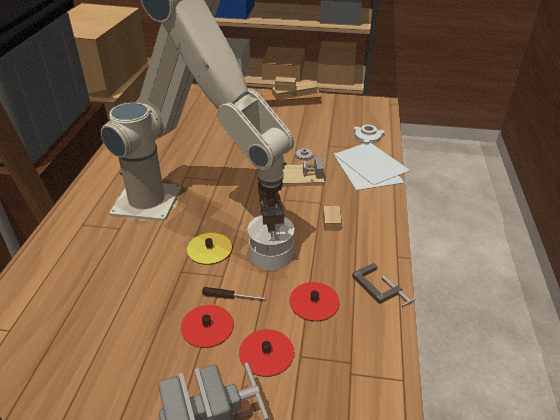

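Run:
```python
from h import *
movel([.527,-.2287,.16],v=.12);movel([.48,.01,.14],v=.15);movel([.48,.01,.04],v=.1)
print(movel([.48,.01,.0145],v=.03,until_force=4),get_tcp_pos(),get_ft_force())
command_gripper(0.8);print(get_grip_width(),get_ft_force())
movel([.48,.01,.2],v=.15)
im,t,r=shot("wrist","w3.png");print(get_time())
```

```text
True [0.47963939 0.01000484 0.01567932] [0.21843335 0.19687129 2.94986225]
0.8002089845348168 [-0.06828144 -0.50864129 -0.0594647 ]
12.5417
```

View pics/w3.png

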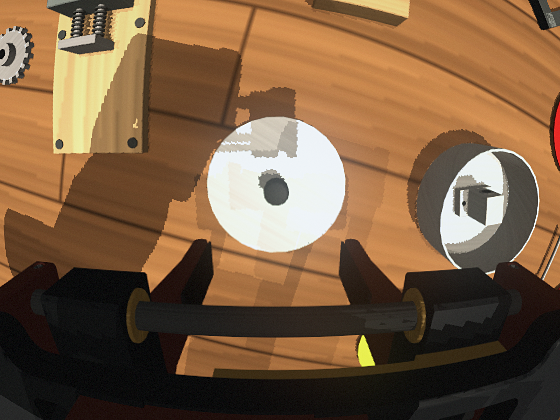

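The lid lies flat on the bench at (276,185), and the tin at (480,205) is open with the block inside. Next, a look straight into the tin.

Run:
```python
from h import *
movel([.525,-.2287,.20],v=.2)
im,t,r=shot("wrist","w4.png");print(get_time(),list(t),list(r))
cv2.imwrite("pics/w4c.png",cv2.resize(im[90:290,170:390],None,fx=3,fy=3,interpolation=cv2.INTER_CUBIC))
```

```text
13.9583 [np.float64(0.5247119091450414), np.float64(-0.22776107903402734), np.float64(0.19988650951888753)] [np.float64(0.000577394482705122), np.float64(0.793597604728869), np.float64(-0.6084416299030634), np.float64(-0.0011363912692200716)]
```

View pics/w4c.png

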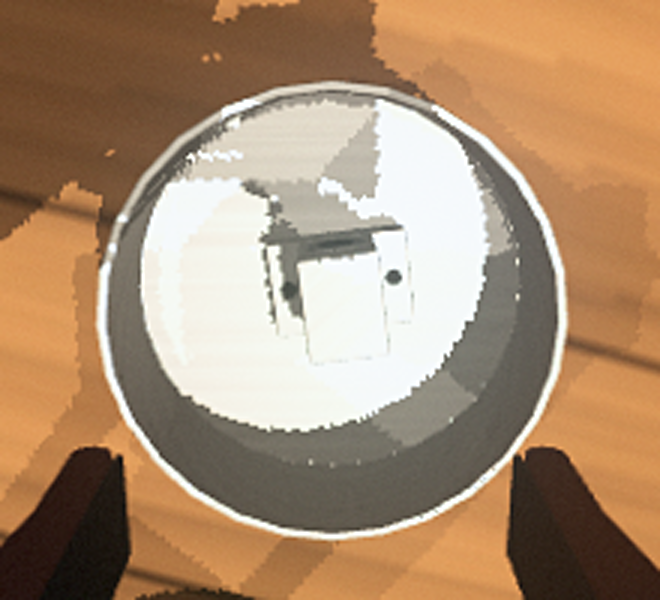

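The crop shows the block near the tin's centre. The upright's top has corners at crop (299,262), (379,251), (388,352), (313,364), with the foot either side. Screw holes are at (290,289) and (393,277).

Run:
```python
from h import *
t=[0.5247119,-0.22776108,0.1998865];r=[0.0005774,.7935976,-.6084416,-.0011364]
f=lambda p:np.array(p)/3.+[170-1/3,90-1/3]
A=plane("wrist",f([(299,262),(379,251),(388,352),(313,364)]),.060,t,r)
H=plane("wrist",f([(290,289),(393,277)]),.018,t,r)
F=plane("wrist",f([(267,243),(408,230),(413,322),(280,335)]),.018,t,r)
a=lambda d:np.degrees(np.arctan2(d[1],d[0]))
for P in(A,F): print(P[:,:2].round(4).tolist(),P.mean(0),np.linalg.norm(P-np.roll(P,1,0),axis=1),a(P[1]-P[0]),a(P[2]-P[3]),a(P[3]-P[0]),a(P[2]-P[1]))
print(H,H.mean(0),a(H[1]-H[0]))
c=plane("wrist",f([(333,82),(333,537),(98,310),(566,310)]),.066,t,r);print(c)
```

```text
[[0.5435, -0.2152], [0.5535, -0.2384], [0.5228, -0.2501], [0.5127, -0.228]] [ 0.53312308 -0.23291041  0.06      ] [0.03339487 0.02521848 0.03282001 0.02432194] -66.8605786377302 -65.4541110854701 -157.46122634540654 -159.05021462507693
[[0.54, -0.2035], [0.5576, -0.2505], [0.5258, -0.2616], [0.5086, -0.2164]] [ 0.53299326 -0.23300417  0.018     ] [0.03398053 0.05024854 0.03366583 0.04842024] -69.4680810261165 -69.10802529943157 -157.59717456205047 -160.69332415362092
[[ 0.52595094 -0.21559624  0.018     ]
 [ 0.53983303 -0.25003591  0.018     ]] [ 0.53289199 -0.23281607  0.018     ] -68.04640146320448
[[ 0.60025808 -0.2106894   0.066     ]
 [ 0.45801738 -0.2495815   0.066     ]
 [ 0.51373    -0.1576119   0.066     ]
 [ 0.55229269 -0.30017869  0.066     ]]
```

Run:
```python
from h import *
x,y=.533,-.2329;Q=down(np.radians(-68.3))
command_gripper(0.6)
move_pose([x,y,.12],Q)
print(movel([x,y,.0215],v=.07,until_force=5),get_tcp_pos(),get_ft_force())
command_gripper(0.0);print("w",get_grip_width()*88,get_ft_force(),get_ft_torque(),get_tcp_pos())
movel([x,y,.06],v=.06);print("w",get_grip_width()*88,get_ft_force(),get_ft_torque())
movel([x,y,.16],v=.15)
im,t,r=shot("wrist","w5.png");shot("top","t5.png");print(get_time())
```

```text
False [ 0.53332679 -0.23304466  0.0219617 ] [-0.12103771 -0.29650037  0.30837094]
w 25.89779299637002 [-1.03652595 -0.3507927   1.77729411] [-0.03469115  0.06757698  0.05694284] [ 0.53312813 -0.23302592  0.02164061]
w 25.87718450709691 [-0.60049611  0.26390418 -2.39955825] [ 0.0120206  -0.04947263 -0.08357101]
18.675
```

View pics/w5.png

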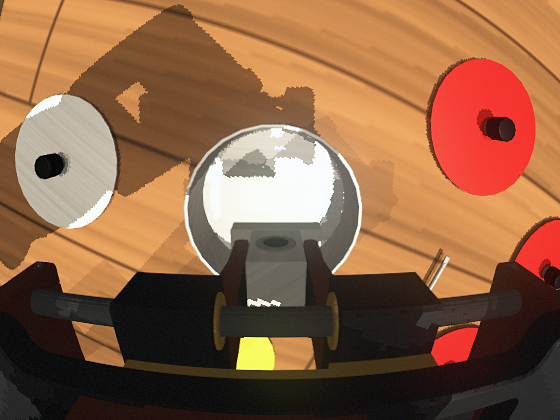

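View pics/t5.png

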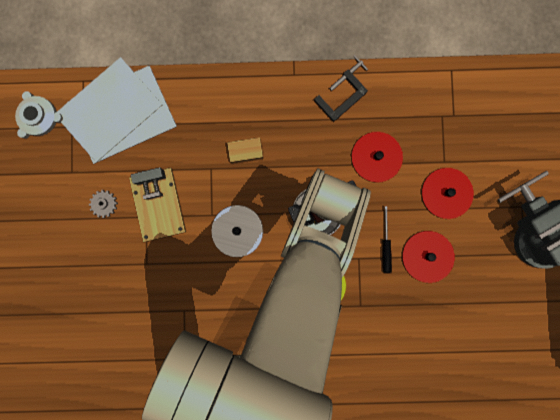

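Block gripped (25.9 mm, 2.4 N) and out of the tin. The lid lies flat at top (237,231), clear of everything. Next I go to the open front of the fixture and refine its pose.

Run:
```python
from h import *
a=np.radians(12.2);o=np.array([.5646,.2497]);ex=np.array([np.cos(a),np.sin(a)])
Q=down(a-np.pi/2);p=o-.07*ex
move_pose([*p,.16],Q)
im,t,r=shot("wrist","w6.png");print(get_time(),[float(v) for v in t],[float(v) for v in r],get_joint_pos().round(2) if hasattr(get_joint_pos(),'round') else get_joint_pos())
cv2.imwrite("pics/w6c.png",cv2.resize(im[20:220,150:400],None,fx=3,fy=3,interpolation=cv2.INTER_CUBIC))
```

```text
20.4417 [0.49656821849596755, 0.23424453828318917, 0.15997943935346698] [2.8333237602757386e-05, 0.7780120495216015, -0.6282493456474446, 9.843770912043064e-05] [ 0.42  0.4   1.85 -0.    0.9   1.78]
```

View pics/w6.png

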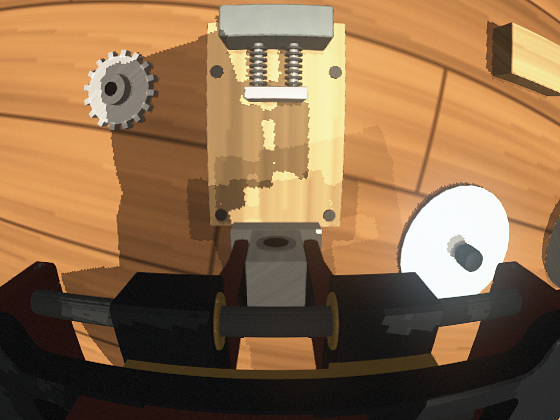

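View pics/w6c.png

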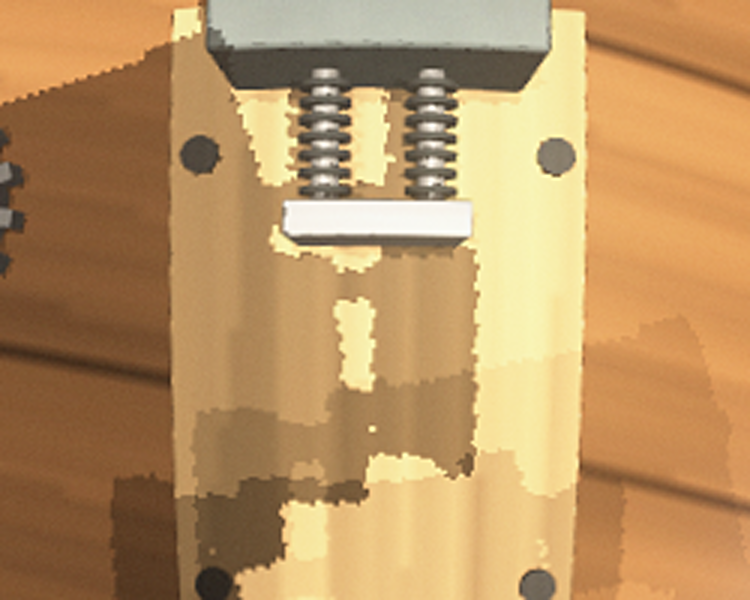

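The wrist view shows the sprung plate at about (275,93) straight ahead. In the crop its top front edge runs (283,237)–(470,237) and the board screws are at (200,155), (556,156), (214,585), (537,584).

Run:
```python
from h import *
t=[0.49656821849596755, 0.23424453828318917, 0.15997943935346698];r=[2.83e-05, 0.77801205, -0.62824935, 9.84e-05]
f=lambda p:np.array(p)/3.+[150-1/3,20-1/3]
a=lambda d:np.degrees(np.arctan2(d[1],d[0]))
E=plane("wrist",f([(283,237),(471,236.5)]),.0635,t,r);B=plane("wrist",f([(283,201),(472,200)]),.0635,t,r)
S=plane("wrist",f([(200,155),(556,156),(214,585),(537,584)]),.018,t,r)
L=plane("wrist",f([(171,155),(585,155),(172,300),(583,300),(177,500),(580,500)]),.018,t,r)
print("edge",E,E.mean(0),np.linalg.norm(E[1]-E[0]),a(E[1]-E[0])+90,"back",B.mean(0),a(B[1]-B[0])+90)
print("screws",S.mean(0),a(S[0]-S[2]),a(S[1]-S[3]),a(S[1]-S[0])+90,a(S[3]-S[2])+90)
print("sides",a(L[0]-L[4]),a(L[1]-L[5]),np.linalg.norm(L[1]-L[0]),np.linalg.norm(L[5]-L[4]),L.reshape(3,2,3).mean(1))
A=plane("wrist",(0,0),0,t,r)
for th in [12.2]:
    th=np.radians(th);x=np.array([np.cos(th),np.sin(th)]);y=np.array([-x[1],x[0]])
    o=np.array([.5646,.2497])
    for n,P in(("E",E.mean(0)),("B",B.mean(0)),("S",S.mean(0)),*[("L",l) for l in L.reshape(3,2,3).mean(1)]): print(n,(P[:2]-o)@x,(P[:2]-o)@y)
    print("tcp",(np.array(t[:2])-o)@x,(np.array(t[:2])-o)@y, "toolyaw",a(rmat(r)[:,0]))
# block top centre hole
print(plane("wrist",(276,241),.16,t,r))
```

```text
edge [[0.58091509 0.27894878 0.0635    ]
 [0.59137075 0.2311288  0.0635    ]] [0.58614292 0.25503879 0.0635    ] 0.048949688071897465 12.333408551925345 back [0.59563433 0.25695572 0.0635    ] 12.494464831699375
screws [0.54824015 0.24704659 0.018     ] 12.73894679377108 10.945689033338407 12.019609205606073 12.391645105280446
sides 11.967882405199648 12.591986114701458 0.1281815629795996 0.129379327107914 [[0.61619312 0.26130409 0.018     ]
 [0.57107126 0.25171704 0.018     ]
 [0.50874494 0.23791611 0.018     ]]
E 0.022184609135422577 0.0006656662175633307
B 0.03186675872930325 0.0005335364022212557
S -0.016551107974345045 0.000863761162356332
L 0.05288016859674402 0.0004391204177537153
L 0.006751366883047837 0.0006039530594715899
L -0.057083852151243904 0.0002857976026382127
tcp -0.06976146686006925 -0.0007296115567040532 toolyaw -77.8421616907892
[[0.50751611 0.23752996 0.16      ]]
```

```bash
cat >> h.py <<'E'
TH=np.radians(12.3);EX=np.array([np.cos(TH),np.sin(TH)]);EY=np.array([-EX[1],EX[0]]);O=np.array([.5646,.2497])+.0006*EY
QF=down(TH-np.pi/2)
def fx(p): d=np.array(p[:2])-O; return np.array([d@EX,d@EY])*1e3
def W(x,y,z): return [*(O+x*EX+y*EY),z]
def st(s=""):
    F=np.mean([get_ft_force() for _ in range(5)],0);R_=rmat(get_ee_rot());p=get_tcp_pos()
    print(s,"t%.2f"%get_time(),"tcp",fx(p).round(2),"z%.2f"%(p[2]*1e3),"F",(F[:2]@EX).round(2),(F[:2]@EY).round(2),F[2].round(2),"M",np.round(get_ft_torque(),3),"yaw%.2f"%(np.degrees(np.arctan2(R_[1,0],R_[0,0]))+90),"tilt",R_[:2,2].round(4))
E
python3 - <<'E'
from h import *
movel(W(-.045,0,.08),frame=QF,v=.12);wait(.2);st("above")
movel(W(-.045,0,.042),v=.06);wait(.1);st("near")
print(movel(W(-.045,0,.032),v=.015,until_force=3));st("touch")
wait(.3);st("touch2")
E
```

```text
above t21.49 tcp [-44.62   0.13] z80.84 F -0.25 0.62 -2.77 M [ 0.068 -0.001 -0.078] yaw12.30 tilt [0.0013 0.0006]
near t22.38 tcp [-44.68   0.06] z42.33 F -0.22 0.23 -3.2 M [ 0.057 -0.02   0.035] yaw12.30 tilt [0.0006 0.0003]
True
touch t22.86 tcp [-4.49e+01  2.00e-02] z35.56 F -0.03 0.19 3.88 M [ 0.027 -0.02   0.018] yaw12.31 tilt [0.0002 0.    ]
touch2 t23.16 tcp [-4.488e+01  2.000e-02] z35.58 F -0.43 0.73 5.87 M [ 0.024 -0.046 -0.003] yaw12.30 tilt [0.0003 0.0001]
```

Run:
```python
from h import *
movel(W(-.04,0,.0355),frame=QF,v=.02);wait(.3);st("slide0")
movel(W(-.003,0,.0355),v=.04);wait(.3);st("slide1")
for x in (.002,.005,.008,.011):
    movel(W(x,0,.0355),v=.015);wait(.25);st(x)
im,t,r=shot("wrist","w7.png")
cv2.imwrite("pics/w7c.png",cv2.resize(im[100:300,150:400],None,fx=3,fy=3,interpolation=cv2.INTER_CUBIC))
```

```text
slide0 t23.90 tcp [-41.5   -0.07] z35.58 F -4.8 0.06 7.36 M [-0.1    0.884  0.017] yaw12.30 tilt [-0.0028 -0.0009]
slide1 t25.27 tcp [-5.19 -0.14] z35.57 F -7.71 -0.92 10.23 M [-0.265  1.287 -0.023] yaw12.30 tilt [-0.0042 -0.0015]
0.002 t26.01 tcp [ 0.27 -0.11] z35.59 F -7.02 -0.96 7.72 M [-0.226  1.012  0.052] yaw12.30 tilt [-0.0033 -0.0011]
0.005 t26.61 tcp [ 2.99 -0.12] z35.60 F -6.98 1.35 9.24 M [-0.249  1.254  0.035] yaw12.30 tilt [-0.0039 -0.0013]
0.008 t27.21 tcp [ 6.06 -0.08] z35.58 F -6.57 0.14 8.5 M [-0.226  1.112  0.024] yaw12.30 tilt [-0.0037 -0.0012]
0.011 t27.81 tcp [ 7.86 -0.13] z35.59 F -11.28 0.91 12.67 M [-0.361  1.862 -0.007] yaw12.29 tilt [-0.0061 -0.002 ]
```

View pics/w7c.png

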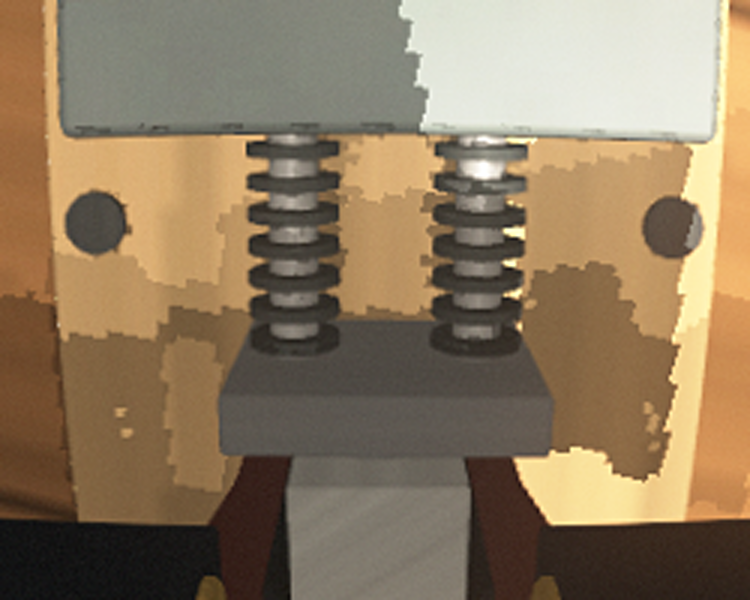

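Run:
```python
from h import *
for z in (.0365,.0375):
    movel(W(.011,0,z),v=.01);wait(.25);st(z)
```

```text
0.0365 t28.36 tcp [10.49 -0.13] z36.00 F -3.36 -0.52 -3.01 M [-0.133  0.501 -0.06 ] yaw12.29 tilt [-0.0011 -0.0005]
0.0375 t28.86 tcp [10.84 -0.02] z37.38 F -3.03 0.1 -4.38 M [-0.128  0.604 -0.061] yaw12.30 tilt [-0.0003 -0.0001]
```

Run:
```python
from h import *
for x in (.0115,.0145,.0175,.0185):
    movel(W(x,0,.0364),v=.015);wait(.3);st(x)
```

```text
0.0115 t29.41 tcp [11.66  0.05] z36.58 F -4.21 -0.06 -0.87 M [-0.176  0.533 -0.007] yaw12.30 tilt [0.0004 0.0001]
0.0145 t30.06 tcp [1.418e+01 1.000e-02] z36.45 F -6.14 0.37 0.4 M [-0.226  0.799 -0.048] yaw12.30 tilt [-0.0008 -0.0003]
0.0175 t30.71 tcp [ 1.661e+01 -1.000e-02] z36.37 F -6.93 -0.39 1.08 M [-0.286  1.013 -0.031] yaw12.30 tilt [-0.0019 -0.0006]
0.0185 t31.26 tcp [17.39 -0.02] z36.34 F -7.06 -0.21 1.23 M [-0.304  1.085 -0.106] yaw12.30 tilt [-0.0023 -0.0007]
```

Run:
```python
from h import *
for z in (.0358,.0353,.0349):
    movel(W(.0187,0,z),v=.01);wait(.3);st(z)
im,t,r=shot("wrist","w8.png");shot("side","s8.png");shot("top","t8.png")
cv2.imwrite("pics/w8c.png",cv2.resize(im[100:300,150:400],None,fx=3,fy=3,interpolation=cv2.INTER_CUBIC))
s=cv2.imread("pics/s8.png");cv2.imwrite("pics/s8c.png",cv2.resize(s[120:270,200:400],None,fx=4,fy=4,interpolation=cv2.INTER_CUBIC))
```

```text
0.0358 t31.81 tcp [17.54 -0.05] z35.68 F -7.58 0.33 0.81 M [-0.295  1.078 -0.039] yaw12.30 tilt [-0.0024 -0.0008]
0.0353 t32.36 tcp [17.55 -0.05] z35.60 F -9.02 -0.97 5.11 M [-0.39   1.261 -0.126] yaw12.30 tilt [-0.0024 -0.0008]
0.0349 t32.91 tcp [17.57 -0.02] z35.59 F -9.74 0.03 8.69 M [-0.501  1.501 -0.085] yaw12.30 tilt [-0.0023 -0.0008]
```

View pics/w8c.png

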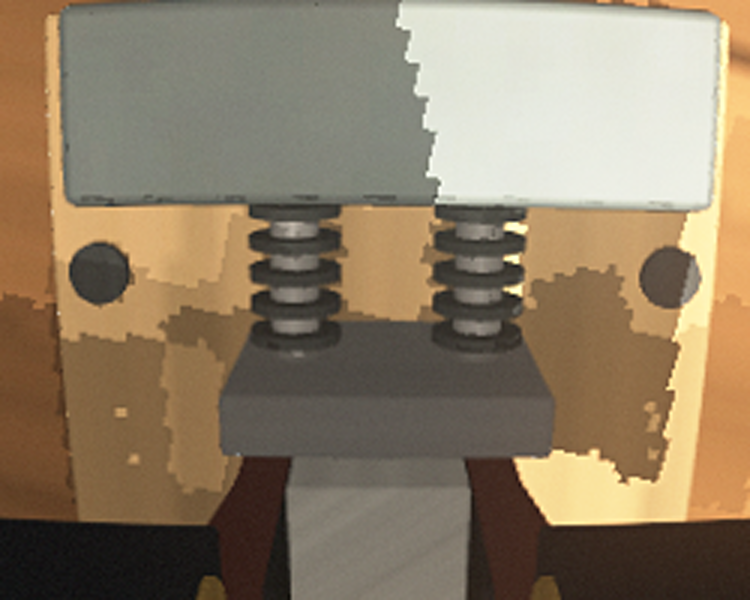

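View pics/s8c.png

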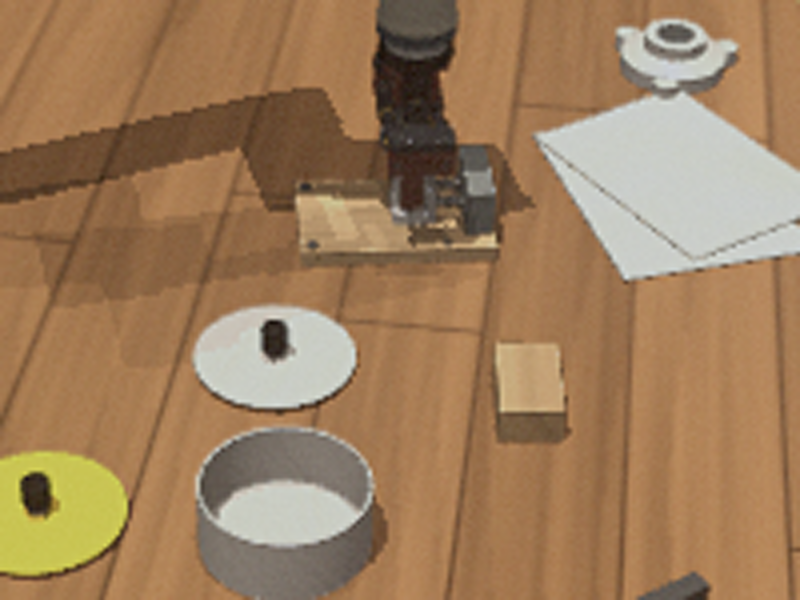

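Run:
```python
from h import *
t,r=get_tcp_pos(),get_ee_rot()
f=lambda p:np.array(p)/3.+[150-1/3,100-1/3]
for n,p,z in(("front",[(220,456),(552,456)],.0635),("back",[(221,396),(549,396)],.0635),("screws",[(100,273),(670,276)],.018),("rear top front",[(70,206),(710,208)],.070),("block top rear?",[(290,487),(470,487)],.074)):
    P=plane("wrist",f(p),z,t,r);print(n,[fx(v).round(2).tolist() for v in P])
```

```text
front [[34.47, 24.56], [34.47, -24.95]]
back [[43.98, 23.91], [44.0, -23.93]]
screws [[52.62, 54.51], [52.13, -55.26]]
rear top front [[73.15, 42.64], [73.02, -44.05]]
block top rear? [[34.4, 13.17], [34.41, -11.69]]
```

The side view shows the block upright on the board against the plate, with the lid, tin and offcut undisturbed. Plate travel is 11–12 mm by both picture and force. The block looks about 0.8 mm off sideways and presses down a bit much, so I back off, correct and push again.

Run:
```python
from h import *
y=-.0008
movel(W(.018,0,.0368),v=.02)
movel(W(.002,0,.0368),v=.04);movel(W(.002,y,.0364),v=.02);wait(.3);st("free")
for x in (.010,.014,.0183):
    movel(W(x,y,.0362),v=.02);wait(.3);st(x)
for z in (.0358,.0354):
    movel(W(.0184,y,z),v=.01);wait(.4);st(z)
im,t,r=shot("wrist","w9.png")
cv2.imwrite("pics/w9c.png",cv2.resize(im[100:300,150:400],None,fx=3,fy=3,interpolation=cv2.INTER_CUBIC))
```

```text
free t34.41 tcp [ 2.03 -0.82] z36.38 F 0.32 1.03 -3.63 M [ 0.048  0.055 -0.003] yaw12.30 tilt [ 0. -0.]
0.01 t35.26 tcp [ 9.7  -0.83] z36.09 F -2.97 -0.19 -3.16 M [-0.158  0.394 -0.022] yaw12.30 tilt [-0.0005 -0.0002]
0.014 t35.91 tcp [13.5  -0.89] z36.04 F -4.57 0.1 -0.88 M [-0.237  0.722 -0.05 ] yaw12.30 tilt [-0.001  -0.0004]
0.0183 t36.58 tcp [17.09 -0.9 ] z36.04 F -7.09 0.25 1.53 M [-0.318  1.064 -0.029] yaw12.29 tilt [-0.0024 -0.0008]
0.0358 t37.23 tcp [17.18 -0.86] z35.62 F -7.26 -0.7 1.02 M [-0.286  1.078 -0.089] yaw12.30 tilt [-0.0024 -0.0008]
0.0354 t37.88 tcp [17.21 -0.9 ] z35.60 F -8.12 1.08 4.93 M [-0.38   1.236 -0.065] yaw12.29 tilt [-0.0023 -0.0008]
```

View pics/w9c.png

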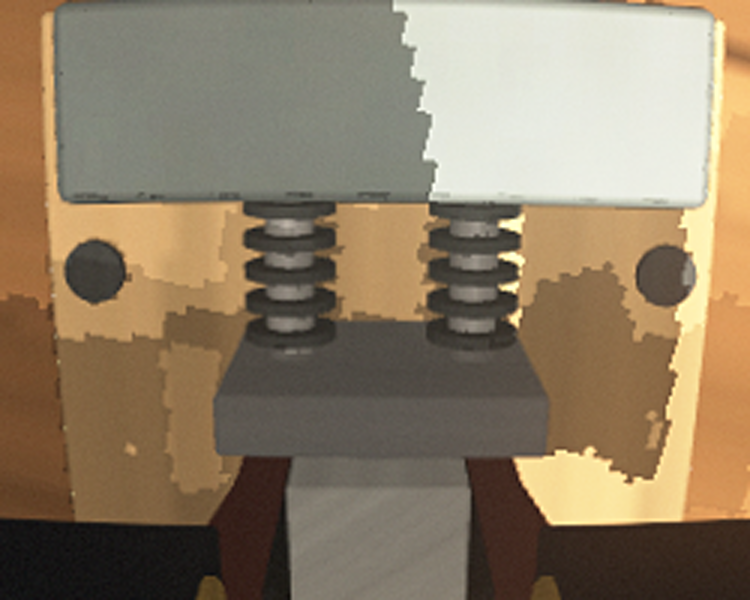

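Run:
```python
from h import *
wait(.5);st("final");print(get_grip_width()*88);job_done();print("done")
```

```text
final t38.42 tcp [17.22 -0.89] z35.63 F -8.97 -1.59 5.24 M [-0.381  1.224 -0.065] yaw12.30 tilt [-0.0023 -0.0008]
26.094759202654792
the job is handed in; nothing more can be done
done
```

I lifted the silver lid off the tin by its knob and laid it flat on the bench, clear of the tin and fixture. I then took the block out and pressed its flat face against the stop, upright on the baseboard. I handed the job in at 38.4 s while still holding that push.

**Push:** The plate is about 11–12 mm back. From the contact point I estimate 10.9 mm (about 7.6 N). The picture put the earlier, nearly identical push at 10.9–12.2 mm (about 7.6–8.5 N). The wrist read about 7.3 N just before I set the block down. The final wrist reading was higher, 8.1–9.0 N. Part of that is friction with the baseboard, since the arm is also pressing down by about 5–8 N.

**Alignment:** The block is turned to match the plate, within about 0.5°, and tilted about 0.14°. On the first push the picture showed it about 0.8 mm off sideways. I backed off, shifted it and pushed again, and the last picture shows it within about 0.5 mm of the plate's centre.

**First slide along the board:** The block dragged with about 10 N of downward force and roughly 7 N of friction, so I made the pushes lifted slightly and lowered it at the end. The hard end of the stop was never approached.

**Other objects:** I never touched the offcut, gear, screwdriver or the red and yellow lids. The pictures I viewed, the last of them taken before the second push, show nothing out of place.

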